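Press a hanging lug into a serving board with the ratchet clamp

ROBOT

A 7-joint arm with a two-finger parallel gripper is mounted at the origin on the work surface; the furniture and walls round the work are solid. World frame = base frame: x ahead of the robot, y to its left, z up, the work surface at z = 0. Lengths are in m, angles in rad, forces in N, time in s.
With the tool pointing down it reaches from about 0.4 to 0.85 m from the base axis. Payload 6.9 kg.
Tool frame: the origin (TCP) lies midway between the tips of the shut fingers; the grasp point (between the pads) lies 19 mm behind it; z points along the fingers, y is the line along which they close (so a half turn about z gives the same grasp; the last joint's range is limited). The gripper opens to 85 mm and grips with 20 to 120 N. Pads are 22 mm wide; open, the fingers measure 114 mm over their backs; the gripper's body (76 mm by 85 mm) begins 54 mm behind the grasp point. The pads swing forward as they close: fully open they stand 13 mm farther back than shut.
Start: joints at [-1.038, 0.507, -0.238, 1.5, 0.126, 1.149, -0.155], TCP at [0.259, 0.569, 0.231] pointing down, gripper open.
Joint ranges: [-3.08, 3.08], [-0.24, 2.05], [-1.43, 1.35], [0, 2.5], [-1.52, 4.66], [0.17, 1.96], [-2.89, 2.89]. Speed limits (rad/s): [2.39, 2.39, 3.14, 3.14, 3.14, 3.14, 3.14].

INTERFACE

Orientations are given as [roll, pitch, yaw] about the fixed x, y, z axes, in that order (R = Rz(yaw) Ry(pitch) Rx(roll)).
In Python, from bench import observe, snapshot, camera_info, sign_off, look_for, regions_of gives the robot as it stands.
- The arm moves only by the tool drive_tool, never from a script. Its arguments are lists of equal length, an entry for each row: "linear": the shift along the tool's x, y, z in mm, a list of three; "rot": the turn, a rotation vector about the tool's x, y, z in units of 8 degrees (1.0 is 8 degrees), a list of three. In form: {"linear": [[tx, ty, tz], ...], "rot": [[rx, ry, rz], ...]}. A call has exactly 5 rows; each row is the pose to reach, as a shift and turn from the pose commanded when the call began, along the tool's axes at that moment; what a row does not reach only later rows make up. A row lasts 1/10 s, in which the tool goes at most 50 mm and 8.59 degrees, less where a joint would pass 70% of its speed; a pose out of reach is approached as far as the arm can. A call with a gripper value outside its range is refused whole. "fingers" is the finger opening in mm, from 0 to 85.4, set as the call begins (left out, the last holds). The fingers move at their own pace and stop on an object; "newtons" is the grip in N (left out, the last holds). Time passes only in rows, so rows that repeat a pose let the fingers close, or fill a call up. It gives the time, the measured TCP pose, the force, the opening and the grip force at its end, in the units of the state.
- observe(): the state, without advancing time (a new reading comes with each control period).
- snapshot(name): name is "scene" or "top"; returns the picture (420x560x3 uint8, red, green, blue); there is no depth.
- camera_info(name): a dict with "intrinsics" (3x3 intrinsics, pixels), "R" (3x3) and "t" (3): a world point X has camera coordinates R X + t. Camera axes: x right, y down, z forward; pixel columns grow to the right and rows downward; lengths in m; the calibration is good to about 2 mm. A picture is of the moment at which its call begins. camera_info takes no time and is no camera call.
- sign_off(): hands the job in; it is judged then, once.
Trained networks look in the newest picture that a camera, given by its name, has taken for a name from the list of things; names that differ only in an ending like _2 or _b are one class to them, and where a whole thing is asked for, a point or a joint stands for the part that bears it (a point fixed in the world has none). Each returns a list of dicts, best first, with "score" (0 to 1); they miss things now and then, are a little off and sometimes report something else, mostly with a low value. They report only what shows in the picture. A call takes as long as a camera call. They do not tell look-alikes from the thing itself.
- look_for(label, camera): "point" ([column, row] in pixels, amid what is visible of it).
- regions_of(label, camera): "region" (420x560 bool, what is visible of it) and "point" ([column, row] in pixels, amid what is visible of it).
The state is a dict: "t": time; "joint_positions": joint angles; "qvel": joint speeds; "effort": joint torques, N m; "eef_pos": TCP position; "ee_rot": TCP orientation; "contact_force": force on the tool from outside, world axes, zero at the start; "torque": the same for the moment, N m; "opening": finger opening in m; "grip_force": force on a finger pad.
Only numpy, scipy, OpenCV 4.12 (cv2) and the standard library are available. Lean on these libraries where they do the work, as an engineer would, in place of code of your own. Each camera call takes 0.05 s, during which the arm holds its last target. There are 200 camera calls.

TASK

Mend the small serving board in the bench clamp: take from the pocket tray the hanging lug whose tongue fits the board's slot, stand it between the low fences with its tongue towards the slot and let go of it, then pump the clamp's trigger until the pad has pressed the lug fully home. Finish while you are still holding the trigger squeezed, with the pad firm on the lug (about 25 N; under 8 N is loose, over 60 N at any moment dents the wood). Move the ram by the trigger only, never by touching it, and leave the other parts in the tray and the things round about where they are.

Things in the scene. Friction and masses are not known exactly. Their poses are not given: they have to be found in the camera images.
- lug_center (a point): the hanging lug to be fitted: loose wooden block, body 34 x 30 x 28 mm (its x, y, z) with an 11 mm hang hole down through it, and a tongue 14 mm wide and 14 mm long, as tall as the body, on its +x face; 60 g. Point: middle of the body, half-way up; x along the tongue, z up. It stands in one of the tray's pockets, tongue along the tray's +x; the upper 21 mm stand clear of the wall.
- wide_lug_center (a point): a lug for another board, to be left in the tray: the same body, but a tongue 24 mm wide and 10 mm long, too wide for the slot. Point and axes as for the lug.
- knob_center (a point): a round turned wooden knob, 32 mm across and 28 mm high, to be left in the tray. Its middle.
- tray: flat plywood pocket tray, fixed, 200 x 46 x 11 mm (its x, y, z), walls and floor 4 mm; three pockets 61 x 38 mm in one row along its x, 65 mm apart. Origin: the centre of its underside. Which part stands in which pocket varies.
- slot (a point): mouth of the slot in the edge of the small wooden serving board (90 x 150 x 28 mm) fixed in the bench clamp: 16 mm wide, 18 mm deep, open above, corners chamfered 3 mm. Point: in the plane of the board's edge, half-way up it; +x points into the slot (the pressing direction), z up. Fully home, the lug's body meets the board's edge: its centre lies 17 mm before this point, same height.
- nest (a point): where the lug's centre goes, tongue along +x: on the clamp's plywood base (top 14 mm below this point) between two low wooden fences along x, 31.5 mm apart at the foot, 41 mm at their flared tops, 8 mm high. The tongue then ends 4 mm before the slot's mouth. Axes as for the slot.
- clamp_grip (a point): the clamp's fixed black grip, an upright post 18 mm thick (x) and 26 mm wide (y), ending 27 mm above this point, which is in its middle at the height to hold it. Axes as for the slot; the trigger stands on its +x side. The iron cheeks of the head end 41 mm below this point. The slot's mouth lies 217 mm along +x from here.
- trigger_grip (a point): middle of the black trigger blade, 12 mm thick (x), 24 mm wide (y), with a round finger swell (20 mm across, 3 mm proud of its +x side) at this height, where it is squeezed; the blade ends 17 mm above. At rest it stands 34 mm on the +x side of clamp_grip, and grip and trigger measure 52 mm over grip and swell; squeezed fully, 20 mm and 38 mm. It moves with the trigger.
- trigger (a joint): trigger angle, rad: 0 at rest, 0.26 squeezed to its stop; pivot 55 mm below trigger_grip. Return spring: 4.5 N at the blade at rest, 8 N at the stop. A full stroke drives the ram 8 to 12 mm; let it come all the way back after each. On the seated lug the trigger stalls part way, and the pad pushes about 1.3 x (squeeze - 7 N) - 4 N; over 50 N of squeeze dents the lug or makes the pawl skip.
- ram (a joint): advance of the toothed ram, m, growing in the pressing direction (0 to 0.075); starts between 0 and 0.014, about 0.06 with the lug home and pressed. The ratchet's teeth are 4 mm apart: when the trigger is let go the ram can slip back by up to a tooth and the pressure is lost.
- pad_face (a point): middle of the face of the round rubber-faced pad (22 mm across) at the ram's front end, facing +x; it gives 1 mm for each 8 N, up to 5 mm.
- ram_bar (a point): a point on the axis of the toothed steel bar (12 mm wide) 44 mm behind the pad's face; the bar lies behind the nest at the height of the lug's middle. Not to be touched: the trigger drives it.
- salt: bystander: glass salt cellar, 42 mm across, 76 mm high; origin at the centre of its underside.
- spice: bystander: brass spice tin, 45 mm across, 70 mm high; origin at the centre of its underside.
- block: bystander: painted wooden candle block, 56 x 56 x 55 mm; origin at the centre of its underside.
There are look-alikes about, which are no part of the job. Leave any grey look-alike of the part that bears lug_center alone.

How it is judged:
On the way, in this order (a step that is already met when the one before it is completed fails the run):
1. the lug stands released between the fences, tongue towards the slot (x of lug_center in the frame of nest between -0.022 and 0.012 m and y of lug_center in the frame of nest between -0.005 and 0.005 m and z of lug_center in the frame of nest between -0.004 and 0.004 m and x of slot in the frame of lug_center above 0 m and contact force between the fingers and lug below 0.3 N), for 0.2 s.
2. the trigger is squeezed by the fingers and the pad, driven up, bears on the lug (contact force between pad and lug above 1 N and contact force between the fingers and trigger above 2 N), for 0.05 s.
At the end, for the whole second after the job is handed in: The lug is straight in the slot, its body within 3 mm of the board's edge; the pad presses it with 8 to 60 N while the fingers, clear of the lug, still squeeze the trigger with at least 4 N, off its rest; the other two tray parts are within 20 mm of where they were (x of lug_center in the frame of slot between -0.02 and -0.014 m and y of lug_center in the frame of slot between -0.003 and 0.003 m and z of lug_center in the frame of slot between -0.004 and 0.004 m and angle between the x axis of lug_center and the x axis of slot, either way round below 0.07 rad and angle between the z axis of lug_center and the z axis of slot, either way round below 0.07 rad and contact force between pad and lug between 8 and 60 N and contact force between the fingers and trigger above 4 N and value of joint trigger above 0.015 rad and contact force between the fingers and lug below 0.3 N and distance of each of wide_lug_center, knob_center from where it was at the start of the episode below 0.02 m); the arm keeps its last pose, push and grip.
It fails at once if the pad presses the lug with more than 60 N and dents it (contact force between pad and lug above 60 N).
It fails at once if the fingers push the ram or its pad (contact force between the fingers and ram above 2 N).
It fails at once if another part is taken out of the tray (distance of any of wide_lug_center, knob_center from where it was at the start of the episode above 0.03 m).
It fails at once if a thing standing round about (salt cellar, spice tin, candle block) is knocked away (distance of any of salt, spice, block from where it was at the start of the episode above 0.03 m).
It also fails if it takes over 64 s, if anything falls off the work surface, if the arm or the gripper's body presses on something with over 40 N, if the wrist force passes 120 N, or if a joint passes its speed limit or range.

## Working session

There is one attempt and no reset: what is moved stays moved. The work goes in short steps, Python scripts to look and compute and a tool call to move; the robot and the scene stay as the last step left them, time stands still between calls to the robot, and variables do not carry over. Pictures are saved under pics/ and viewed, at most 13 in all, crops included, and the job is handed in when it is done.

Besides the shell and the picture viewer there is one more tool, called after "Emit:" as a command line: name --argument value ..., lists and objects as JSON in quotes. drive_tool: Moves the arm, as the interface text tells. Its arguments: {"type":"object","properties":{"linear":{"type":"array"},"rot":{"type":"array"},"fingers":{"type":"number"},"newtons":{"type":"number"}},"required":["linear","rot"]}

```bash
mkdir -p pics
cat > h.py <<'E'
import numpy as np, cv2
from bench import *
from scipy.spatial.transform import Rotation as Ro
def ray(cam,p):
    c=camera_info(cam);K=np.array(c["intrinsics"]);R=np.array(c["R"]);t=np.array(c["t"])
    return -R.T@t, R.T@np.linalg.solve(K,[p[0],p[1],1.])
def at_z(cam,p,z):
    o,d=ray(cam,p);return o+d*(z-o[2])/d[2]
def proj(cam,X):
    c=camera_info(cam);q=np.array(c["R"])@np.array(X)+np.array(c["t"]);q=np.array(c["intrinsics"])@q;return q[:2]/q[2]
def tri(p,q):
    o1,d1=ray("scene",p);o2,d2=ray("top",q)
    s=np.linalg.lstsq(np.c_[d1,-d2],o2-o1,rcond=None)[0];a=o1+d1*s[0];b=o2+d2*s[1];return (a+b)/2,np.linalg.norm(a-b)
E
python3 - <<'E'
from h import *
np.set_printoptions(precision=4,suppress=True)
ims=[]
for c in("scene","top"):
    im=snapshot(c);cv2.imwrite(f"pics/{c}0.png",im[:,:,::-1])
    ci=camera_info(c);print(c,np.array(ci["intrinsics"]).ravel(),(-np.array(ci["R"]).T@np.array(ci["t"])))
for n in "lug_center wide_lug_center knob_center tray slot clamp_grip trigger_grip pad_face ram_bar nest salt spice block".split():
    for c in("scene","top"):
        print(n,c,[(np.round(d["point"],1).tolist(),round(d["score"],2)) for d in look_for(n,c)[:4]])
s=observe();print(s["t"],s["eef_pos"],s["ee_rot"],s["opening"])
E
```

```text
scene [496.8683   0.     274.6415   0.     496.8683 212.4022   0.       0.
   1.    ] [-0.3861 -0.549   0.5503]
top [524.5603   0.     282.3088   0.     524.5603 212.4215   0.       0.
   1.    ] [ 0.3187 -0.0198  1.3691]
lug_center scene [([402.6, 294.0], 0.86), ([390.6, 314.5], 0.74), ([371.9, 264.0], 0.54)]
lug_center top [([354.0, 195.5], 0.79), ([398.7, 261.8], 0.51), ([396.0, 221.7], 0.48)]
wide_lug_center scene [([360.9, 280.4], 0.67)]
wide_lug_center top [([359.3, 221.4], 0.56), ([200.2, 228.1], 0.21)]
knob_center scene [([351.8, 296.2], 0.66), ([187.1, 195.7], 0.53)]
knob_center top [([362.7, 246.5], 0.64), ([355.3, 234.3], 0.64)]
tray scene [([355.8, 301.5], 0.59), ([221.3, 250.3], 0.45), ([228.5, 219.4], 0.4), ([205.9, 215.4], 0.39)]
tray top [([355.7, 230.1], 0.74)]
slot scene [([260.8, 256.8], 0.74)]
slot top [([276.2, 235.3], 0.71), ([243.6, 183.7], 0.4)]
clamp_grip scene [([221.9, 250.4], 0.96)]
clamp_grip top []
trigger_grip scene [([185.3, 196.3], 0.78), ([360.5, 280.9], 0.68), ([203.9, 215.3], 0.61)]
trigger_grip top []
pad_face scene [([204.7, 237.7], 0.25)]
pad_face top []
ram_bar scene [([205.9, 236.8], 0.61), ([221.8, 252.0], 0.31)]
ram_bar top [([205.2, 229.5], 0.54)]
nest scene [([223.0, 247.8], 0.9)]
nest top [([239.4, 231.7], 0.83)]
salt scene [([261.7, 226.6], 0.62), ([255.5, 257.9], 0.5)]
salt top [([242.5, 183.4], 0.76)]
spice scene [([227.9, 217.6], 0.72), ([353.3, 295.0], 0.52)]
spice top [([201.0, 184.1], 0.82), ([199.9, 226.3], 0.43)]
block scene [([208.0, 212.6], 0.75)]
block top [([169.9, 187.5], 0.95)]
1.4 [0.2588 0.5689 0.2313] [-3.1416  0.      2.7147] 0.08558137782371858
```

Run:
```python
import cv2
a=cv2.imread("pics/scene0.png");b=cv2.imread("pics/top0.png")
cv2.imwrite("pics/s_c.png",cv2.resize(a[165:345,165:430],(795,540),interpolation=cv2.INTER_CUBIC))
cv2.imwrite("pics/t_c.png",cv2.resize(b[150:300,140:430],(800,414),interpolation=cv2.INTER_CUBIC))
```

```text
(no output)
```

View pics/s_c.png

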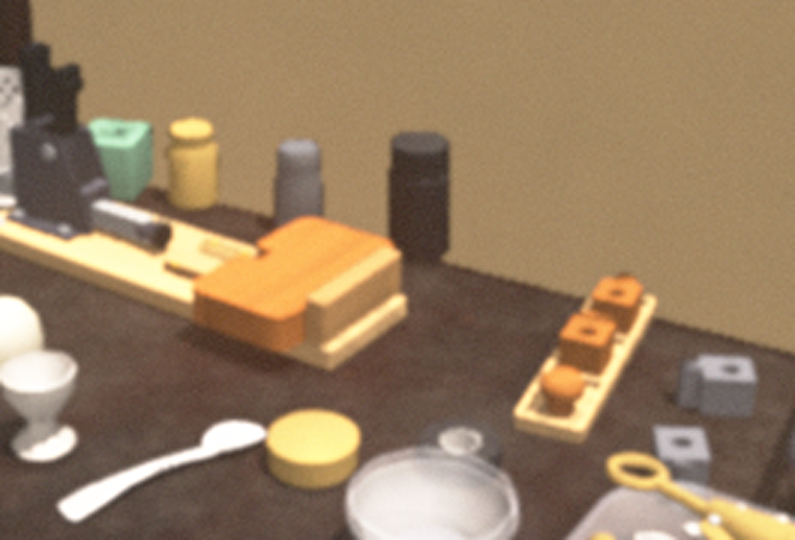

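View pics/t_c.png

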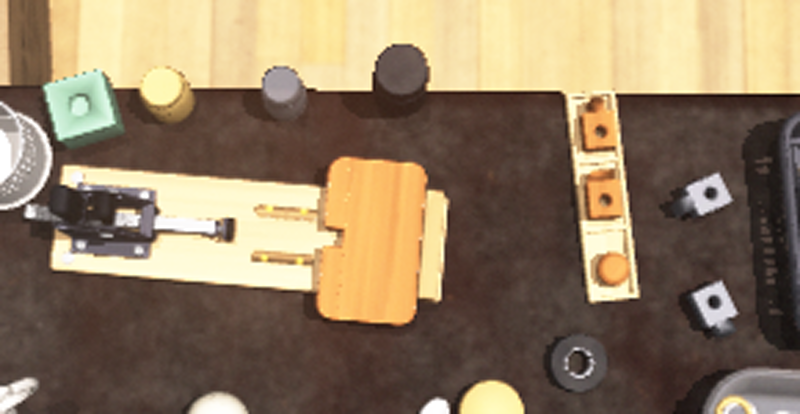

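View pics/scene0.png

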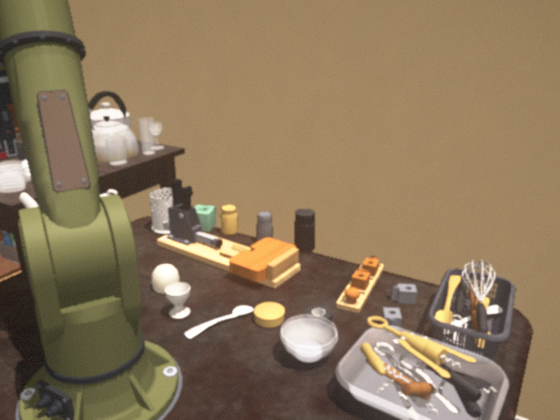

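Top view: tray column at x≈355–362. Candidates for the lug are an orange lug at (358,197), a second orange lug at (359,221) that is probably the wide one, and grey look-alikes at (396,221) and (399,262). The knob is at (362,246), the slot mouth at (261,235) and the head at (178,228). I'll check the choice in a close crop and measure.

Run:
```python
from h import *
np.set_printoptions(precision=4,suppress=True)
b=cv2.imread("pics/top0.png")
A=cv2.resize(b[178:262,338:408],(467,560),interpolation=cv2.INTER_CUBIC)
cv2.imwrite("pics/lugs.png",A)
C=cv2.resize(b[195:285,148:308],(800,450),interpolation=cv2.INTER_CUBIC);cv2.imwrite("pics/clamp.png",C)
snapshot("top");snapshot("scene")
for n,z in(("tray",.011),("lug_center",.032),("wide_lug_center",.032),("knob_center",.03),("slot",.045),("salt",.076),("spice",.07),("block",.055)):
    for r in regions_of(n,"top")[:2]:
        m=r["region"].astype(np.uint8);(c,wh,an)=cv2.minAreaRect(np.argwhere(m)[:,::-1].astype(np.float32))
        bx=cv2.boxPoints((c,wh,an));w=np.array([at_z("top",p,z)[:2] for p in bx])
        print(n,round(r["score"],2),m.sum(),np.round(c,1),"ctr",at_z("top",c,z)[:2],"corners",w.ravel())
for p,q,n in (((222,250),(205,229.5),"?"),((371.9,264),(354,195.5),"lug"),((360.9,280.4),(359.3,221.4),"wide")): print(n,tri(p,q))
```

```text
tray 0.63 831 [358.  220.6] ctr [ 0.5013 -0.2286] corners [ 0.599  -0.1935  0.6054 -0.2426  0.4055 -0.263   0.3994 -0.2149]
lug_center 0.8 215 [399.4 262.8] ctr [ 0.3913 -0.3298] corners [ 0.4048 -0.3041  0.4204 -0.3351  0.3779 -0.3555  0.3624 -0.3246]
lug_center 0.74 170 [393.7 221.9] ctr [ 0.4962 -0.3175] corners [ 0.4966 -0.2894  0.5195 -0.3343  0.4957 -0.3456  0.4729 -0.3008]
wide_lug_center 0.65 858 [357.9 220.3] ctr [ 0.4992 -0.2252] corners [ 0.5951 -0.1881  0.6024 -0.2392  0.4052 -0.2615  0.3983 -0.2115]
wide_lug_center 0.62 214 [358.5 220. ] ctr [ 0.5001 -0.2268] corners [ 0.5233 -0.2102  0.5237 -0.2438  0.4769 -0.2432  0.4766 -0.2098]
knob_center 0.64 148 [361.7 246.9] ctr [ 0.431  -0.2345] corners [ 0.4382 -0.2123  0.4534 -0.2422  0.4238 -0.2567  0.4086 -0.2268]
slot 0.95 2039 [274.1 236.7] ctr [ 0.4532 -0.01  ] corners [ 0.3808  0.0413  0.5341  0.0305  0.5268 -0.0622  0.3737 -0.0498]
salt 0.82 233 [243. 184.] ctr [0.582  0.0694] corners [0.6048 0.0875 0.6053 0.0523 0.5592 0.0514 0.5588 0.0864]
salt 0.46 2025 [274.3 237.2] ctr [ 0.4489 -0.0109] corners [ 0.3789  0.0378  0.5265  0.0281  0.5201 -0.0603  0.3726 -0.0492]
spice 0.72 325 [200.3 183.8] ctr [0.5825 0.1775] corners [0.5853 0.2122 0.618  0.1818 0.5798 0.1428 0.5474 0.1732]
block 0.87 664 [170.5 188.9] ctr [0.5713 0.255 ] corners [0.5943 0.2976 0.6144 0.2342 0.5483 0.2126 0.5286 0.2755]
block 0.55 304 [200.5 183.5] ctr [0.5862 0.1792] corners [0.6107 0.2042 0.6113 0.1557 0.5619 0.1542 0.5613 0.2025]
? (array([ 0.4862,  0.157 , -0.0037]), np.float64(0.03759827146499041))
lug (array([ 0.5671, -0.2201,  0.0233]), np.float64(0.006657970227782026))
wide (array([ 0.4971, -0.2287,  0.0193]), np.float64(0.004616879151879759))
```

View pics/lugs.png

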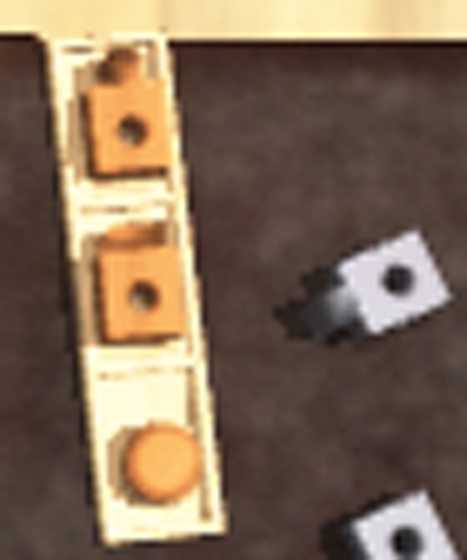

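View pics/clamp.png

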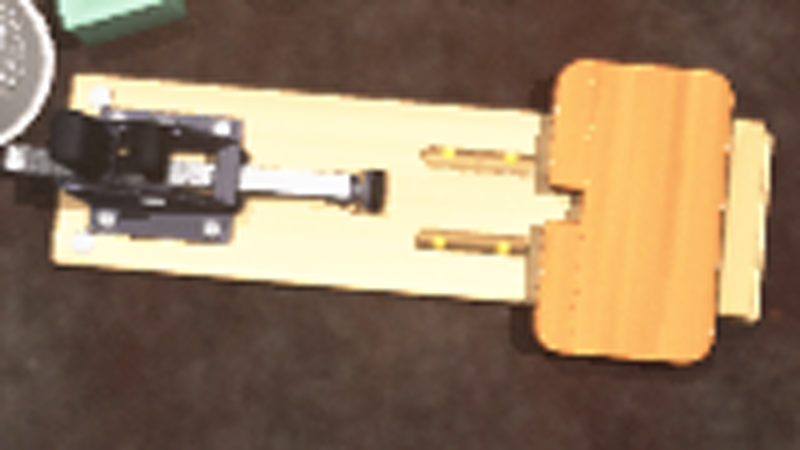

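The crop confirms it. The lug at top pixel (357,197) has the narrow tongue, about 13 mm and pointing up in the image. The one at (359,222) has the wide tongue, and the knob is at (362,247). In the clamp crop, the slot mouth, fences (upper and lower) and pad all lie on one axis, tilted about 0.08 rad.

```bash
cat >> h.py <<'E'
def goal(xyz,yaw):
    s=observe();p=np.array(s["eef_pos"]);R=Ro.from_euler("xyz",s["ee_rot"]);G=Ro.from_euler("xyz",[np.pi,0,yaw])
    print("t",round(s["t"],2),"p",np.round(p,4),"rpy",np.round(s["ee_rot"],3),"lin mm",np.round(R.inv().apply(np.array(xyz)-p)*1000,1),"rot u",np.round(np.degrees((R.inv()*G).as_rotvec())/8,3),"F",np.round(s["contact_force"],1),"open",round(s["opening"]*1000,1),"grip",np.round(s["grip_force"],1),"j",np.round(s["joint_positions"],2))
E
python3 - <<'E'
from h import *
np.set_printoptions(precision=4,suppress=True)
T=lambda x,y:((x+.5)/5-.5+148,(y+.5)/5-.5+195)
L=lambda x,y:((x+.5)/6.667-.5+338,(y+.5)/6.667-.5+178)
S=lambda x,y:((x+.5)/3-.5+165,(y+.5)/3-.5+165)
for n,p,z in(("lughole",L(131,130),.032),("lugbody",L(130,128),.032),("widehole",L(143,295),.032),("knob",L(162,462),.03)):print(n,at_z("top",p,z))
for n,a,b in(("baseend front",S(330,345),T(755,320)),("baseend back",S(405,298),T(770,125)),("padface",S(165,240),T(383,191)),("griptop",S(36,47),T(80,140)),("trigtop",S(68,69),T(150,150)),("fence near",S(192,268),T(472,243)),("board FR corner",S(305,300),T(715,350)),("board back R corner",S(400,245),T(733,75)),("lughole",S(619,291),L(131,130)),("cup",S(3,66),T(0,60))):
    print(n,tri(a,b))
for z in(.02,.03,.04,.05):print(z,"slot",at_z("top",T(546,206),z),"fencemid",at_z("top",T(475,200),z-.006),"pad",at_z("top",T(383,191),z))
E
```

```text
lughole [ 0.56   -0.2241  0.032 ]
lugbody [ 0.5608 -0.2237  0.032 ]
widehole [ 0.4954 -0.228   0.032 ]
knob [ 0.431  -0.2349  0.03  ]
baseend front (array([ 0.3992, -0.0726,  0.0228]), np.float64(0.001902937459169625))
baseend back (array([ 0.5005, -0.0791,  0.0157]), np.float64(0.004335244035320165))
padface (array([0.4624, 0.1191, 0.0307]), np.float64(0.002746805118726227))
griptop (array([0.4689, 0.2453, 0.169 ]), np.float64(0.004213243598125359))
trigtop (array([0.4674, 0.214 , 0.1564]), np.float64(0.0005856043092725374))
fence near (array([0.4362, 0.0732, 0.0291]), np.float64(0.0031662150154302595))
board FR corner (array([ 0.3847, -0.0554,  0.0601]), np.float64(0.0080793521631046))
board back R corner (array([ 0.5228, -0.0601,  0.046 ]), np.float64(0.0010283195706132298))
lughole (array([ 0.5596, -0.2237,  0.0341]), np.float64(0.00016682675237316178))
cup (array([0.5039, 0.3016, 0.1322]), np.float64(0.027094457291112477))
0.02 slot [0.4575 0.0348 0.02  ] fencemid [0.4609 0.0719 0.014 ] pad [0.4644 0.1191 0.02  ]
0.03 slot [0.4565 0.0344 0.03  ] fencemid [0.4598 0.0712 0.024 ] pad [0.4633 0.118  0.03  ]
0.04 slot [0.4555 0.034  0.04  ] fencemid [0.4588 0.0705 0.034 ] pad [0.4622 0.117  0.04  ]
0.05 slot [0.4544 0.0336 0.05  ] fencemid [0.4577 0.0699 0.044 ] pad [0.4611 0.116  0.05  ]
```

Run:
```python
from h import *
goal([.560,-.224,.15],3.235)
```

```text
t 1.9 p [0.2587 0.5689 0.2313] rpy [-3.142 -0.     2.715] lin mm [-602.5 -597.1   81.3] rot u [-0.    -0.    -3.726] F [ 0.2 -0.5  0.7] open 85.5 grip 0.0 j [-1.04  0.51 -0.24  1.5   0.13  1.15 -0.15]
```

Emit:
drive_tool --linear '[[-34,-34,0],[-68,-67,0],[-102,-101,0],[-136,-135,0],[-170,-169,0]]' --rot '[[0,0,0],[0,0,0],[0,0,0],[0,0,0],[0,0,0]]'

```text
t: 2.4
eef_pos: [0.344, 0.3429, 0.2315]
ee_rot: [3.141, 0.0, 2.715]
contact_force: [2.2, 0.6, 0.0]
opening: 0.0855
grip_force: 0.0
```

Emit:
drive_tool --linear '[[-34,-34,0],[-68,-67,0],[-102,-101,0],[-136,-135,0],[-170,-169,0]]' --rot '[[0,0,0],[0,0,0],[0,0,0],[0,0,0],[0,0,0]]'

```text
t: 2.9
eef_pos: [0.4288, 0.1187, 0.2317]
ee_rot: [3.141, 0.001, 2.715]
contact_force: [1.2, 0.8, 0.6]
opening: 0.0852
grip_force: 0.0
```

Emit:
drive_tool --linear '[[-34,-34,10],[-68,-67,20],[-102,-101,30],[-136,-135,40],[-170,-169,50]]' --rot '[[0,0,-0.8],[0,0,-1.6],[0,0,-2.4],[0,0,-3.2],[0,0,-3.73]]'

```text
t: 3.4
eef_pos: [0.5137, -0.1056, 0.1811]
ee_rot: [-3.142, 0.001, -3.043]
contact_force: [1.5, 1.6, -0.8]
opening: 0.0858
grip_force: 0.0
```

Run:
```python
from h import *
goal([.560,-.224,.06],3.235)
# cup crops for later
a=cv2.imread("pics/scene0.png");b=cv2.imread("pics/top0.png")
cv2.imwrite("pics/cup.png",np.hstack([cv2.resize(a[165:245,140:230],(400,400*80//90),interpolation=cv2.INTER_CUBIC),cv2.resize(b[185:265,120:210],(400,400*80//90),interpolation=cv2.INTER_CUBIC)]))
```

```text
t 3.4 p [ 0.5137 -0.1056  0.1811] rpy [-3.142e+00  1.000e-03 -3.043e+00] lin mm [ -34.3 -122.4  121.2] rot u [-0.     0.006  0.037] F [ 1.5  1.6 -0.8] open 85.8 grip 0.0 j [ 0.23  0.4  -0.1   1.84  0.05  0.91  1.77]
```

View pics/cup.png

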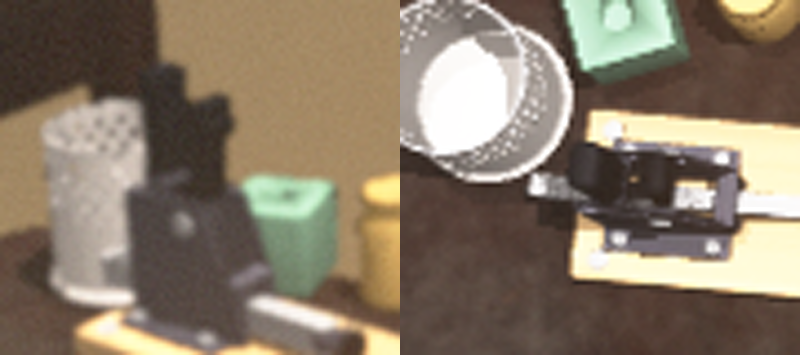

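The cup behind the grip stands at about (0.52, 0.33) with radius 0.034, so a finger behind the grip clears it. Now reaching for the lug.

Emit:
drive_tool --linear '[[-12,-42,25],[-24,-84,50],[-34,-122,80],[-34,-122,115],[-34,-122,121]]' --rot '[[0,0,0],[0,0,0],[0,0,0.04],[0,0,0.04],[0,0,0.04]]' --fingers 60

```text
t: 3.9
eef_pos: [0.5559, -0.2224, 0.0563]
ee_rot: [3.139, -0.006, -3.055]
contact_force: [-0.6, 1.1, -0.1]
opening: 0.0597
grip_force: 0.0
```

Run:
```python
from h import *
goal([.560,-.224,.013],3.235)
im=snapshot("scene");cv2.imwrite("pics/g1.png",cv2.resize(im[215:325,305:435,::-1],(780,660))[:600])
```

```text
t 3.9 p [ 0.5559 -0.2224  0.0563] rpy [ 3.139 -0.006 -3.055] lin mm [-4.2 -2.  43.3] rot u [ 0.02  -0.044 -0.051] F [-0.6  1.1 -0.1] open 59.7 grip 0.0 j [ 0.39  0.65 -0.08  1.77  0.07  0.73  1.93]
```

View pics/g1.png

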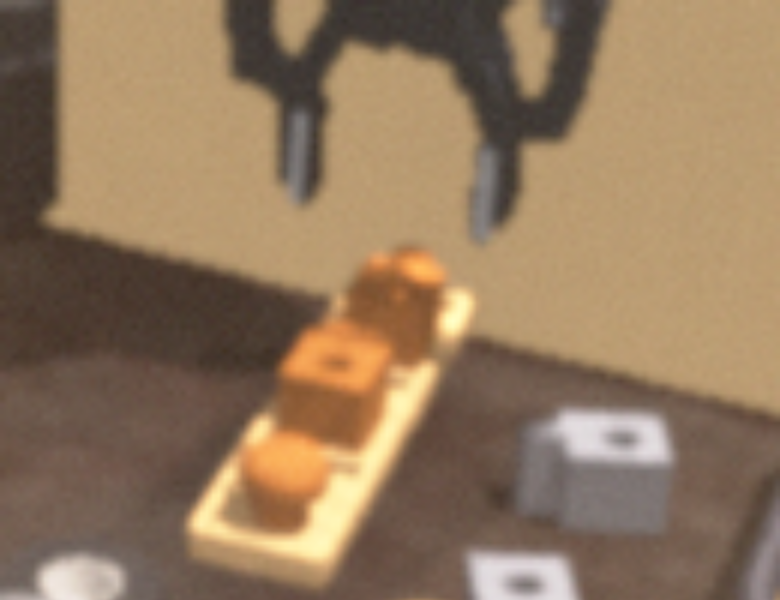

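Fingers straddle the lug (mid about (390,217) in the crop, over the lug at (400,300)). Descending.

Emit:
drive_tool --linear '[[0,0,12],[0,0,24],[0,0,36],[0,0,46],[0,0,46]]' --rot '[[0,0,0],[0,0,0],[0,0,0],[0,0,0],[0,0,0]]'

```text
t: 4.45
eef_pos: [0.5576, -0.2214, 0.013]
ee_rot: [3.141, -0.002, -3.053]
contact_force: [-0.2, -0.1, -0.1]
opening: 0.0602
grip_force: 0.0
```

Run:
```python
from h import *
goal([.560,-.224,.013],3.235)
```

```text
t 4.45 p [ 0.5576 -0.2214  0.013 ] rpy [ 3.141e+00 -2.000e-03 -3.053e+00] lin mm [-2.2 -2.8 -0. ] rot u [ 0.006 -0.014 -0.032] F [-0.2 -0.1 -0.1] open 60.2 grip 0.0 j [ 0.38  0.71 -0.07  1.81  0.08  0.63  1.92]
```

Emit:
drive_tool --linear '[[-2,-3,0],[-2,-3,0],[-2,-3,0],[-2,-3,0],[-2,-3,0]]' --rot '[[0,0,0],[0,0,0],[0,0,0],[0,0,0],[0,0,0]]'

```text
t: 4.95
eef_pos: [0.5608, -0.2248, 0.0146]
ee_rot: [-3.141, 0.0, -3.053]
contact_force: [-0.7, -0.3, 0.1]
opening: 0.0599
grip_force: 0.0
```

Emit:
drive_tool --linear '[[0,0,0],[0,0,0],[0,0,0],[0,0,0],[0,0,0]]' --rot '[[0,0,0],[0,0,0],[0,0,0],[0,0,0],[0,0,0]]' --fingers 20 --newtons 40

```text
t: 5.45
eef_pos: [0.5608, -0.2249, 0.0145]
ee_rot: [-3.141, 0.0, -3.053]
contact_force: [0.2, 0.9, 4.3]
opening: 0.029
grip_force: 40.9
```

Emit:
drive_tool --linear '[[0,0,0],[0,0,0],[0,0,-5],[0,0,-20],[0,0,-40]]' --rot '[[0,0,0],[0,0,0],[0,0,0],[0,0,0],[0,0,0]]'

```text
t: 5.95
eef_pos: [0.5597, -0.2244, 0.0537]
ee_rot: [3.14, -0.003, -3.053]
contact_force: [0.6, 0.0, 0.1]
opening: 0.0293
grip_force: 40.4
```

Run:
```python
from h import *
goal([.458,.0686,.110],1.49)
```

```text
t 5.95 p [ 0.5597 -0.2244  0.0537] rpy [ 3.140e+00 -3.000e-03 -3.053e+00] lin mm [ 75.5 300.9 -55.8] rot u [-1.0000e-02 -2.2000e-02  1.2462e+01] F [0.6 0.  0.1] open 29.3 grip 40.4 j [ 0.39  0.66 -0.08  1.77  0.07  0.72  1.93]
```

Emit:
drive_tool --linear '[[0,0,-30],[6,30,-56],[16,70,-56],[26,110,-56],[36,150,-56]]' --rot '[[0,0,0],[0,0,0],[0,0,0],[0,0,0],[0,0,0]]'

```text
t: 6.45
eef_pos: [0.5107, -0.0773, 0.1105]
ee_rot: [3.142, 0.0, -3.054]
contact_force: [0.5, 1.0, -1.3]
opening: 0.0291
grip_force: 40.4
```

Emit:
drive_tool --linear '[[10,40,0],[20,80,0],[30,115,0],[39,151,0],[39,151,0]]' --rot '[[0,0,0.9],[0,0,1.8],[0,0,2.7],[0,0,3.6],[0,0,4.4]]'

```text
t: 6.95
eef_pos: [0.4572, 0.0738, 0.1102]
ee_rot: [3.14, -0.003, 2.618]
contact_force: [0.3, -0.2, 0.2]
opening: 0.0294
grip_force: 40.4
```

Emit:
drive_tool --linear '[[0,0,0],[0,0,0],[0,0,0],[0,0,0],[0,0,0]]' --rot '[[0,0,0.9],[0,0,1.8],[0,0,2.7],[0,0,3.6],[0,0,4.4]]'

```text
t: 7.45
eef_pos: [0.4591, 0.0685, 0.1103]
ee_rot: [-3.141, -0.0, 1.996]
contact_force: [-0.6, -0.2, -1.1]
opening: 0.0293
grip_force: 40.4
```

Emit:
drive_tool --linear '[[0,0,0],[0,0,0],[0,0,0],[0,0,0],[0,0,0]]' --rot '[[0,0,0.9],[0,0,1.8],[0,0,2.7],[0,0,3.6],[0,0,3.66]]'

```text
t: 7.95
eef_pos: [0.4591, 0.0686, 0.1102]
ee_rot: [-3.141, 0.0, 1.488]
contact_force: [-0.2, -0.2, 0.1]
opening: 0.0292
grip_force: 40.4
```

Run:
```python
from h import *
goal([.458,.0686,.110],1.49)
for c in("scene","top"):
    im=snapshot(c);cv2.imwrite(f"pics/{c}2.png",im[:,:,::-1])
a=cv2.imread("pics/scene2.png");b=cv2.imread("pics/top2.png")
cv2.imwrite("pics/n1.png",np.hstack([cv2.resize(a[180:300,160:290],(400,369),interpolation=cv2.INTER_CUBIC),cv2.resize(b[180:300,180:310],(400,369),interpolation=cv2.INTER_CUBIC)]))
```

```text
t 7.95 p [0.4591 0.0686 0.1102] rpy [-3.141  0.     1.488] lin mm [-0.1 -1.1  0.2] rot u [-0.003  0.001 -0.011] F [-0.2 -0.2  0.1] open 29.2 grip 40.4 j [-0.5   0.45  0.43  2.08 -0.29  0.67  0.04]
```

View pics/n1.png

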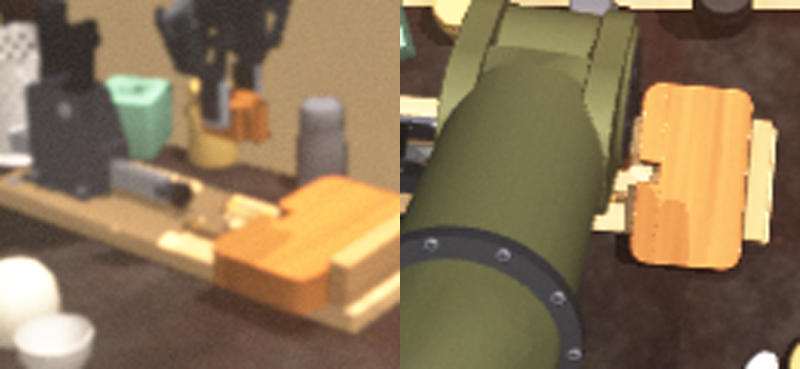

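Lug is held over the nest (scene crop (250,115)) with its tongue towards the slot. Lowering.

Emit:
drive_tool --linear '[[0,-0.5,20],[0,-0.5,40],[0,-0.5,55],[0,-0.5,65],[0,-0.5,65]]' --rot '[[0,0,0],[0,0,0],[0,0,0],[0,0,0],[0,0,0]]'

```text
t: 8.55
eef_pos: [0.4582, 0.0683, 0.0443]
ee_rot: [-3.14, 0.0, 1.492]
contact_force: [-0.4, -0.8, -0.2]
opening: 0.0293
grip_force: 40.4
```

Emit:
drive_tool --linear '[[0,0,2],[0,0,4],[0,0,6],[0,0,8],[0,0,10]]' --rot '[[0,0,0],[0,0,0],[0,0,0],[0,0,0],[0,0,0]]'

```text
t: 9.05
eef_pos: [0.459, 0.0685, 0.0353]
ee_rot: [3.141, -0.0, 1.49]
contact_force: [-0.7, -0.0, -0.0]
opening: 0.029
grip_force: 40.4
```

Emit:
drive_tool --linear '[[0,0,1],[0,0,2],[0,0,3],[0,0,4],[0,0,4]]' --rot '[[0,0,0],[0,0,0],[0,0,0],[0,0,0],[0,0,0]]'

```text
t: 9.55
eef_pos: [0.4588, 0.0684, 0.0312]
ee_rot: [-3.141, 0.0, 1.49]
contact_force: [0.4, 1.3, -0.7]
opening: 0.0292
grip_force: 40.4
```

Emit:
drive_tool --linear '[[0,0,0.5],[0,0,1],[0,0,1.5],[0,0,2],[0,0,2]]' --rot '[[0,0,0],[0,0,0],[0,0,0],[0,0,0],[0,0,0]]'

```text
t: 10.05
eef_pos: [0.4588, 0.0684, 0.0292]
ee_rot: [-3.141, 0.0, 1.49]
contact_force: [-0.5, -1.0, -1.3]
opening: 0.0293
grip_force: 40.4
```

Emit:
drive_tool --linear '[[0,0,0.5],[0,0,1],[0,0,1.5],[0,0,2],[0,0,2]]' --rot '[[0,0,0],[0,0,0],[0,0,0],[0,0,0],[0,0,0]]'

```text
t: 10.55
eef_pos: [0.4589, 0.0684, 0.0284]
ee_rot: [3.141, -0.001, 1.49]
contact_force: [-4.2, -0.0, 17.6]
opening: 0.0291
grip_force: 42.7
```

Emit:
drive_tool --linear '[[0,0,-1],[0,0,-1],[0,0,-1],[0,0,-1],[0,0,-1]]' --rot '[[0,0,0],[0,0,0],[0,0,0],[0,0,0],[0,0,0]]'

```text
t: 11.05
eef_pos: [0.459, 0.0685, 0.0284]
ee_rot: [3.141, -0.0, 1.49]
contact_force: [-1.6, -0.6, 5.6]
opening: 0.0294
grip_force: 41.2
```

Emit:
drive_tool --linear '[[0,0,0],[0,0,0],[0,0,0],[0,0,0],[0,0,0]]' --rot '[[0,0,0],[0,0,0],[0,0,0],[0,0,0],[0,0,0]]' --fingers 50

```text
t: 11.55
eef_pos: [0.4588, 0.0684, 0.0282]
ee_rot: [-3.141, 0.0, 1.49]
contact_force: [0.7, -0.0, 0.6]
opening: 0.05
grip_force: 0.0
```

Emit:
drive_tool --linear '[[0,0,-10],[0,0,-30],[0,0,-70],[0,0,-120],[0,0,-160]]' --rot '[[0,0,0],[0,0,0],[0,0,0],[0,0,0],[0,0,0]]'

```text
t: 12.05
eef_pos: [0.4588, 0.0679, 0.1913]
ee_rot: [3.141, 0.0, 1.489]
contact_force: [1.8, -0.4, -0.2]
opening: 0.0501
grip_force: 0.0
```

Emit:
drive_tool --linear '[[50,0,-20],[100,0,-40],[140,0,-50],[175,0,-50],[175,0,-50]]' --rot '[[0,0,0],[0,0,0],[0,0,-0.9],[0,0,-1.8],[0,0,-2.6]]'

```text
t: 12.55
eef_pos: [0.472, 0.2491, 0.2389]
ee_rot: [3.14, -0.002, 1.866]
contact_force: [0.8, -0.2, -1.4]
opening: 0.0499
grip_force: 0.0
```

Run:
```python
from h import *
goal([.471,.235,.24],3.06)
for c in("scene","top"):
    im=snapshot(c);cv2.imwrite(f"pics/{c}3.png",im[:,:,::-1])
    print(c,[(np.round(d["point"],1).tolist(),round(d["score"],2)) for d in look_for("lug_center",c)[:4]], "exp",proj(c,[.4585,.0686,.032]))
```

```text
t 12.55 p [0.472  0.2491 0.2389] rpy [ 3.140e+00 -2.000e-03  1.866e+00] lin mm [-13.2  -5.1  -1.1] rot u [ 0.018 -0.009 -8.55 ] F [ 0.8 -0.2 -1.4] open 49.9 grip 0.0 j [-0.8   0.37  0.38  1.74 -0.16  1.06 -0.06]
scene [([403.8, 294.7], 0.74), ([390.9, 314.7], 0.61), ([234.1, 247.3], 0.48)] exp [236.54287633 249.61452391]
top [([243.8, 236.5], 0.72), ([394.7, 222.7], 0.57), ([397.5, 266.2], 0.49)] exp [243.40806278 234.7935966 ]
```

Emit:
drive_tool --linear '[[-13,-5,0],[-13,-5,0],[-13,-5,0],[-13,-5,0],[-13,-5,0]]' --rot '[[0,0,-1],[0,0,-2],[0,0,-3],[0,0,-4],[0,0,-5]]'

```text
t: 13.25
eef_pos: [0.4719, 0.2273, 0.2386]
ee_rot: [-3.141, 0.0, 2.551]
contact_force: [0.7, -0.1, 0.5]
opening: 0.0502
grip_force: 0.0
```

Emit:
drive_tool --linear '[[0,0,0],[0,0,0],[0,0,0],[0,0,0],[0,0,0]]' --rot '[[0,0,-1],[0,0,-2],[0,0,-3],[0,0,-3.55],[0,0,-3.55]]' --fingers 66 --newtons 29

```text
t: 13.75
eef_pos: [0.4719, 0.2274, 0.2385]
ee_rot: [-3.141, 0.0, 3.043]
contact_force: [0.1, -0.1, -0.4]
opening: 0.0661
grip_force: 0.0
```

Run:
```python
from h import *
goal([.471,.2331,.18],3.06)
im=snapshot("scene");cv2.imwrite("pics/scene4.png",im[:,:,::-1])
im2=snapshot("top")[:,:,::-1]
cv2.imwrite("pics/n2.png",np.hstack([cv2.resize(im[140:260,150:280,::-1],(400,369),interpolation=cv2.INTER_CUBIC),cv2.resize(im2[180:300,180:310],(400,369),interpolation=cv2.INTER_CUBIC)]))
```

```text
t 13.75 p [0.4719 0.2274 0.2385] rpy [-3.141  0.     3.043] lin mm [ 1.5  5.6 58.5] rot u [-0.004  0.    -0.121] F [ 0.1 -0.1 -0.4] open 66.1 grip 0.0 j [-0.57  0.34  0.11  1.76 -0.04  1.05  1.02]
```

View pics/n2.png

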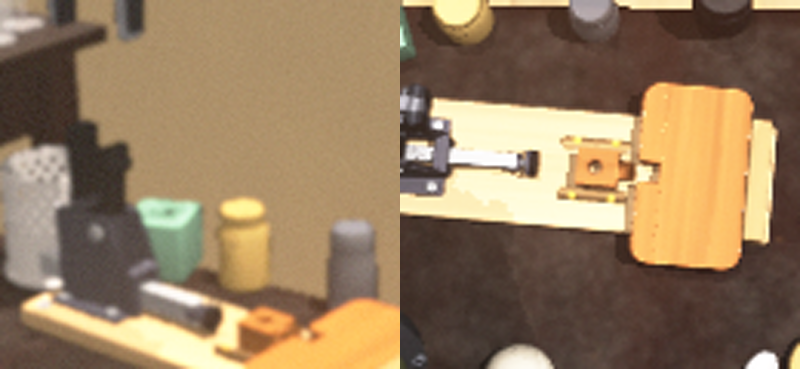

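Lug sits straight between the fences, tongue facing the slot; the pad is 13 px behind it. Checking the grip position before lowering.

Run:
```python
from h import *
s=np.array([.4548,.0337,0]);d=np.array([-.081,-.9967,0])
print("seen scene grip top L/R edges?; top img centre (164,223)")
for n,off,z in(("grip",-217,.167),("trig",-183,.157),("grip",-217,.14),("trig",-183,.14)):
    X=s+d*off/1000+[0,0,z];print(n,np.round(X,4),proj("scene",X),proj("top",X))
a=cv2.imread("pics/scene4.png");b=cv2.imread("pics/top0.png")
g=lambda im,r0,r1,c0,c1:cv2.cvtColor(im[r0:r1,c0:c1],cv2.COLOR_BGR2GRAY)
print(g(a,176,202,168,198)[::2]);print(g(b,214,236,154,188)[::2])
for c in("scene",):
  for n in("clamp_grip","trigger_grip"):print(n,[(np.round(r["point"],1),round(r["score"],2)) for r in look_for(n,c)])
```

```text
seen scene grip top L/R edges?; top img centre (164,223)
grip [0.4724 0.25   0.167 ] [177.09538715 180.43439565] [161.08448995 221.79364653]
trig [0.4696 0.2161 0.157 ] [187.37061929 187.00246617] [176.58017825 223.68988172]
grip [0.4724 0.25   0.14  ] [177.93437454 190.8983217 ] [163.5954578  223.27493042]
trig [0.4696 0.2161 0.14  ] [187.85208928 193.65720482] [177.95053568 224.5968514 ]
[[ 54  51  55  55  53  55  57  90 128 146 149 147 144 147 149 147 150 151
  147 147 150 147 148 150 150 147 148 151 145 147]
 [ 51  56  51  56  54  51  54  78 108 123 126 131 139 145 147 149 146 148
  151 149 150 149 147 147 146 145 147 148 149 150]
 [ 56  56  50  48  57  46  50  53  57  60  59  63  76 107 130 143 146 149
  145 148 147 144 147 148 146 148 148 147 148 149]
 [ 56  54  54  53  46  51  46  50  48  51  50  49  56  83 128 144 147 148
  149 149 152 149 148 147 146 148 148 149 150 150]
 [ 49  53  51  50  49  54  45  45  48  50  49  47  50  84 124 143 148 150
  151 148 145 148 147 146 149 150 147 148 151 148]
 [ 70  71  61  55  46  45  49  51  45  49  48  42  49  81 114 135 137 127
  121 10
[... 1889 characters left out ...]
232 233 233 233]
 [154 133 138 136 113 131 100  61  43  42  39  39  42  41  43  45  54  45
   50  48  48  47  47  49  49  44  47  89 193 221 198 215 240 237]
 [ 45  52  52  51  58  78  69  69  76  57  52  41  43  44  61  73  60  63
   73  88  98 103  86  44  42  41  46 114 224 228 237 222 220 215]
 [ 44  40  43  44  43  60 103 110 141 135  92  74  71  66  63  58  51  53
   54  61  68  77  78  75  81  87  92  95  84  77  83  90  98 104]
 [ 49  48  50  46  48  82 163 163 131  80  57  51  48  49  47  49  50  49
   50  52  51  58  85  99 100  91  76  57  58  67  83  68  69  67]]
clamp_grip [(array([220. , 249.7]), 0.77), (array([204.3, 215.1]), 0.55)]
trigger_grip [(array([185.6, 196.7]), 0.75)]
```

Grip and trigger project where they are seen: tops at (161,222) and (177,224), swell at row 192 of the scene, which gives z≈0.14. Lowering over them.

Emit:
drive_tool --linear '[[2,6,0],[2,6,20],[2,6,40],[2,6,55],[2,6,60]]' --rot '[[0,0,-0.12],[0,0,-0.12],[0,0,-0.12],[0,0,-0.12],[0,0,-0.12]]'

```text
t: 14.45
eef_pos: [0.4694, 0.2354, 0.1768]
ee_rot: [-3.14, -0.002, 3.064]
contact_force: [0.4, 0.1, -0.8]
opening: 0.0662
grip_force: 0.0
```

Emit:
drive_tool --linear '[[0,0,12],[0,0,25],[0,0,40],[0,0,52],[0,0,60]]' --rot '[[0,0,0],[0,0,0],[0,0,0],[0,0,0],[0,0,0]]'

```text
t: 14.95
eef_pos: [0.4702, 0.2352, 0.1175]
ee_rot: [-3.141, -0.0, 3.064]
contact_force: [1.0, -0.1, 0.7]
opening: 0.0661
grip_force: 0.0
```

Run:
```python
from h import *
goal([.471,.2331,.119],3.06)
```

```text
t 14.95 p [0.4702 0.2352 0.1175] rpy [-3.141 -0.     3.064] lin mm [-0.9 -2.1 -1.5] rot u [-0.001 -0.003  0.028] F [ 1.  -0.1  0.7] open 66.1 grip 0.0 j [-0.57  0.48  0.09  1.92 -0.06  0.75  1.04]
```

Emit:
drive_tool --linear '[[0,-2,0],[0,-2,0],[0,-2,0],[0,-2,0],[0,-2,0]]' --rot '[[0,0,0],[0,0,0],[0,0,0],[0,0,0],[0,0,0]]' --fingers 54 --newtons 20

```text
t: 15.45
eef_pos: [0.4706, 0.2333, 0.1188]
ee_rot: [3.141, 0.001, 3.064]
contact_force: [0.1, 1.1, 1.3]
opening: 0.0536
grip_force: 0.4
```

Emit:
drive_tool --linear '[[0,0,0],[0,1,0],[0,2,0],[0,2,0],[0,2,0]]' --rot '[[0,0,0],[0,0,0],[0,0,0],[0,0,0],[0,0,0]]' --fingers 47

```text
t: 15.95
eef_pos: [0.471, 0.2367, 0.1198]
ee_rot: [3.139, 0.002, 3.065]
contact_force: [-1.7, 2.7, 10.2]
opening: 0.0472
grip_force: 11.5
```

Emit:
drive_tool --linear '[[0,2,0],[0,3.5,0],[0,4.5,0],[0,5,0],[0,5,0]]' --rot '[[0,0,0],[0,0,0],[0,0,0],[0,0,0],[0,0,0]]' --fingers 36

```text
t: 16.45
eef_pos: [0.4715, 0.2415, 0.121]
ee_rot: [3.139, 0.003, 3.065]
contact_force: [-5.4, 0.9, 21.5]
opening: 0.0374
grip_force: 18.2
```

Run:
```python
from h import *
goal([.471,.2331,.119],3.06)
```

```text
t 16.45 p [0.4715 0.2415 0.121 ] rpy [3.139e+00 3.000e-03 3.065e+00] lin mm [-0.1 -8.4  1.9] rot u [0.022 0.021 0.035] F [-5.4  0.9 21.5] open 37.4 grip 18.2 j [-0.58  0.48  0.09  1.91 -0.06  0.75  1.04]
```

Emit:
drive_tool --linear '[[0,-2,0],[0,-4,1],[0,-6,1],[0,-7,1],[0,-7,1]]' --rot '[[0,0,0],[0,0,0],[0,0,0],[0,0,0],[0,0,0]]' --fingers 60

```text
t: 16.95
eef_pos: [0.4702, 0.2327, 0.117]
ee_rot: [-3.141, -0.0, 3.063]
contact_force: [1.3, -0.9, -0.7]
opening: 0.0599
grip_force: 0.0
```

Emit:
drive_tool --linear '[[0,0,0],[0,2,0],[0,4.5,-1],[0,6,-1],[0,7,-1]]' --rot '[[0,0,0],[0,0,0],[0,0,0],[0,0,0],[0,0,0]]' --fingers 36

```text
t: 17.45
eef_pos: [0.471, 0.2415, 0.1197]
ee_rot: [3.14, 0.001, 3.065]
contact_force: [-3.7, -1.2, 14.9]
opening: 0.0379
grip_force: 19.1
```

Run:
```python
from h import *
goal([.471,.2331,.119],3.06)
snapshot("scene");snapshot("top")
for c in("scene","top"):print(c,[(n,[(np.round(d["point"],1).tolist(),round(d["score"],2)) for d in look_for(n,c)[:3]]) for n in("lug_center","pad_face","ram_bar")])
```

```text
t 17.45 p [0.471  0.2415 0.1197] rpy [3.140e+00 1.000e-03 3.065e+00] lin mm [-0.6 -8.4  0.6] rot u [0.014 0.009 0.038] F [-3.7 -1.2 14.9] open 37.9 grip 19.1 j [-0.58  0.48  0.08  1.91 -0.06  0.75  1.04]
scene [('lug_center', [([402.8, 292.6], 0.85), ([234.2, 247.7], 0.6), ([390.2, 317.5], 0.5)]), ('pad_face', [([226.2, 244.4], 0.48), ([352.2, 295.4], 0.31)]), ('ram_bar', [])]
top [('lug_center', [([397.8, 222.4], 0.72), ([397.6, 262.3], 0.63), ([243.9, 234.5], 0.44)]), ('pad_face', []), ('ram_bar', [([210.4, 230.3], 0.54)])]
```

Emit:
drive_tool --linear '[[0,-2,0],[0,-4,1],[0,-6,1],[0,-7,1],[0,-7,1]]' --rot '[[0,0,0],[0,0,0],[0,0,0],[0,0,0],[0,0,0]]' --fingers 60

```text
t: 18.35
eef_pos: [0.4702, 0.2328, 0.1171]
ee_rot: [-3.141, -0.0, 3.063]
contact_force: [-0.5, -0.8, 0.1]
opening: 0.0601
grip_force: 0.0
```

Emit:
drive_tool --linear '[[0,0,0],[0,2,0],[0,4.5,-1],[0,6,-1],[0,7,-1]]' --rot '[[0,0,0],[0,0,0],[0,0,0],[0,0,0],[0,0,0]]' --fingers 36

```text
t: 18.85
eef_pos: [0.471, 0.2415, 0.1197]
ee_rot: [3.14, 0.001, 3.065]
contact_force: [-2.8, -0.9, 15.4]
opening: 0.0377
grip_force: 19.7
```

Run:
```python
from h import *
goal([.471,.2331,.119],3.06)
snapshot("scene");b=snapshot("top")
cv2.imwrite("pics/top5.png",b[:,:,::-1])
for c in("scene","top"):print(c,[(n,[(np.round(d["point"],1).tolist(),round(d["score"],2)) for d in look_for(n,c)[:3]]) for n in("lug_center","pad_face")])
cv2.imwrite("pics/n5.png",cv2.resize(b[195:285,188:308,::-1],(640,480),interpolation=cv2.INTER_CUBIC))
```

```text
t 18.85 p [0.471  0.2415 0.1197] rpy [3.140e+00 1.000e-03 3.065e+00] lin mm [-0.6 -8.4  0.7] rot u [0.014 0.009 0.038] F [-2.8 -0.9 15.4] open 37.7 grip 19.7 j [-0.58  0.48  0.08  1.91 -0.06  0.75  1.04]
scene [('lug_center', [([233.3, 246.6], 0.79), ([389.4, 312.6], 0.74), ([404.4, 291.9], 0.67)]), ('pad_face', [([227.4, 245.7], 0.37), ([183.2, 203.6], 0.3)])]
top [('lug_center', [([397.1, 222.4], 0.66), ([246.8, 236.4], 0.65), ([395.9, 263.7], 0.54)]), ('pad_face', [])]
```

View pics/n5.png

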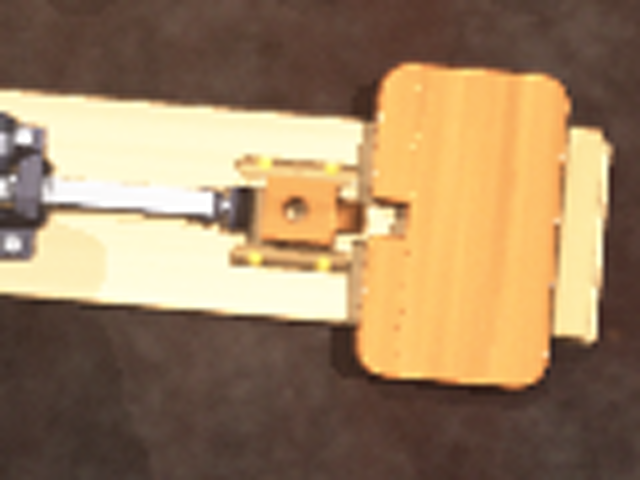

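The pad (crop x≈250) is now just behind the lug (262), with the lug straight and the tongue aimed at the slot. Pumping on.

Emit:
drive_tool --linear '[[0,-2,0],[0,-4,1],[0,-6,1],[0,-7,1],[0,-7,1]]' --rot '[[0,0,0],[0,0,0],[0,0,0],[0,0,0],[0,0,0]]' --fingers 60

```text
t: 19.65
eef_pos: [0.4702, 0.2328, 0.1171]
ee_rot: [-3.141, -0.0, 3.063]
contact_force: [1.0, 0.3, -0.1]
opening: 0.0602
grip_force: 0.0
```

Emit:
drive_tool --linear '[[0,0,0],[0,2,0],[0,4.5,-1],[0,6,-1],[0,7,-1]]' --rot '[[0,0,0],[0,0,0],[0,0,0],[0,0,0],[0,0,0]]' --fingers 36

```text
t: 20.15
eef_pos: [0.471, 0.2415, 0.1197]
ee_rot: [3.14, 0.001, 3.065]
contact_force: [-4.0, -0.4, 15.0]
opening: 0.0377
grip_force: 19.1
```

Run:
```python
from h import *
goal([.471,.2331,.119],3.06)
snapshot("top")
print([(np.round(d["point"],1).tolist(),round(d["score"],2)) for d in look_for("lug_center","top")[:3]])
```

```text
t 20.15 p [0.471  0.2415 0.1197] rpy [3.140e+00 1.000e-03 3.065e+00] lin mm [-0.6 -8.4  0.7] rot u [0.014 0.01  0.038] F [-4.  -0.4 15. ] open 37.7 grip 19.1 j [-0.58  0.48  0.08  1.91 -0.06  0.75  1.04]
[([245.0, 234.4], 0.71), ([397.0, 261.9], 0.71), ([398.1, 221.3], 0.65)]
```

Emit:
drive_tool --linear '[[0,-2,0],[0,-4,1],[0,-6,1],[0,-7,1],[0,-7,1]]' --rot '[[0,0,0],[0,0,0],[0,0,0],[0,0,0],[0,0,0]]' --fingers 60

```text
t: 20.75
eef_pos: [0.4702, 0.2327, 0.1171]
ee_rot: [-3.141, -0.0, 3.063]
contact_force: [0.8, -0.7, -0.0]
opening: 0.0599
grip_force: 0.0
```

Emit:
drive_tool --linear '[[0,0,0],[0,2,0],[0,4.5,-1],[0,6,-1],[0,7,-1]]' --rot '[[0,0,0],[0,0,0],[0,0,0],[0,0,0],[0,0,0]]' --fingers 36

```text
t: 21.25
eef_pos: [0.471, 0.2415, 0.1197]
ee_rot: [3.14, 0.001, 3.065]
contact_force: [-3.5, 0.4, 14.9]
opening: 0.0375
grip_force: 19.6
```

Run:
```python
from h import *
goal([.471,.2331,.119],3.06)
b=snapshot("top")
print([(np.round(d["point"],1).tolist(),round(d["score"],2)) for d in look_for("lug_center","top")[:3]])
cv2.imwrite("pics/n6.png",cv2.resize(b[195:285,188:308,::-1],(640,480),interpolation=cv2.INTER_CUBIC))
h=cv2.cvtColor(b,cv2.COLOR_RGB2GRAY);print(h[232:238,222:262])
```

```text
t 21.25 p [0.471  0.2415 0.1197] rpy [3.140e+00 1.000e-03 3.065e+00] lin mm [-0.6 -8.4  0.7] rot u [0.014 0.009 0.038] F [-3.5  0.4 14.9] open 37.5 grip 19.6 j [-0.58  0.48  0.08  1.91 -0.06  0.75  1.04]
[([397.0, 262.8], 0.78), ([393.7, 220.2], 0.56), ([247.3, 234.6], 0.55)]
[[251 251 251 251 252 252 252 252 253 253 253 251 199 119 137 135 116  61
   90 162 185 186 176 121 104  96 150 190 194 193 192 189 154  89 115 125
   75  93 116 147]
 [251 251 251 251 251 252 252 252 252 252 252 249 126 121 150 124  99  61
  103 187 187 182 142  90  95  91 104 164 184 184 183 178 141  98  91  95
   90  74  92  92]
 [252 252 250 251 251 251 251 251 252 253 253 249 130 129 165 128 107  64
  100 187 187 182 152 134 123 124 130 158 187 187 188 179 127 127 122 113
   89 102 190 222]
 [109 111 116 103 119 172 209 220 237 253 253 251 130 111 117 116  91  66
  116 195 194 190 172 192 133 168 174 188 190 189 189 184 154 152 144 104
   86 115 209 228]
 [232 232 225 137 132 132 131 127 103  82  84  91  96 102 119 104  70  63
  120 196 196 195 199 203 171 174 188 197 196 197 195 186 177 169 138 105
   81 122 219 241]
 [234 234 234 235 234 234 234 228 149 142 124 122 122 109 117  83  67  61
  118 197 197 196 197 193 188 190 196 196 196 196 195 192 179 159 134 103
   77 122 199 171]]
```

Emit:
drive_tool --linear '[[0,-2,0],[0,-4,1],[0,-6,1],[0,-7,1],[0,-7,1]]' --rot '[[0,0,0],[0,0,0],[0,0,0],[0,0,0],[0,0,0]]' --fingers 60

```text
t: 21.85
eef_pos: [0.4702, 0.2328, 0.1171]
ee_rot: [-3.141, -0.0, 3.063]
contact_force: [-0.2, -0.4, 0.5]
opening: 0.0601
grip_force: 0.0
```

Emit:
drive_tool --linear '[[0,0,0],[0,2,0],[0,4.5,-1],[0,6,-1],[0,7,-1]]' --rot '[[0,0,0],[0,0,0],[0,0,0],[0,0,0],[0,0,0]]' --fingers 36

```text
t: 22.35
eef_pos: [0.471, 0.2415, 0.1197]
ee_rot: [3.14, 0.001, 3.065]
contact_force: [-3.9, -1.8, 14.8]
opening: 0.0374
grip_force: 19.1
```

Run:
```python
from h import *
goal([.471,.2331,.119],3.06)
b=snapshot("top")
h=cv2.cvtColor(b,cv2.COLOR_RGB2GRAY);print(h[232:238,230:262])
print("home hole px",proj("top",[.4562,.0507,.046]))
```

```text
t 22.35 p [0.471  0.2415 0.1197] rpy [3.140e+00 1.000e-03 3.065e+00] lin mm [-0.6 -8.4  0.7] rot u [0.014 0.009 0.038] F [-3.9 -1.8 14.8] open 37.4 grip 19.1 j [-0.58  0.48  0.08  1.91 -0.06  0.75  1.04]
[[252 252 252 253 253 253 251 220 117 140 133 116  62  88 161 188 189 187
  165 111 138 173 192 195 195 194 190 158  71  93 116 147]
 [252 252 252 252 252 252 250 195 136 199 127  99  65 106 186 188 185 164
   85  75  88 113 166 184 183 184 181 137  90  89  89  81]
 [251 252 252 252 252 252 249 126 175 246 127 110  68 108 188 186 182 148
  134 119 119 127 166 186 187 187 182 153 119 114 112  88]
 [235 253 253 253 253 252 247 125 127 154 121  92  69 125 192 192 185 157
  191 125 122 132 170 188 188 187 184 168 147 139 107  86]
 [125 120  98  95  76  86  97  99  95 120 109  77  64 118 196 194 194 190
  200 170 168 167 187 195 197 196 192 175 165 140 105  82]
 [235 228 148 143 123 117  93 109 100 119  88  67  61 118 196 196 196 195
  190 183 182 198 197 196 196 197 194 181 161 135 104  79]]
home hole px [250.10770762 235.19697391]
```

Emit:
drive_tool --linear '[[0,-2,0],[0,-4,1],[0,-6,1],[0,-7,1],[0,-7,1]]' --rot '[[0,0,0],[0,0,0],[0,0,0],[0,0,0],[0,0,0]]' --fingers 60

```text
t: 22.9
eef_pos: [0.4702, 0.2328, 0.1171]
ee_rot: [-3.141, -0.0, 3.063]
contact_force: [-0.1, -0.3, 0.1]
opening: 0.0601
grip_force: 0.0
```

Emit:
drive_tool --linear '[[0,0,0],[0,1,0],[0,2.5,-0.5],[0,3.5,-0.5],[0,3.5,-0.5]]' --rot '[[0,0,0],[0,0,0],[0,0,0],[0,0,0],[0,0,0]]' --fingers 45

```text
t: 23.4
eef_pos: [0.4706, 0.2372, 0.1186]
ee_rot: [3.141, 0.001, 3.065]
contact_force: [-1.5, 0.9, 8.3]
opening: 0.0461
grip_force: 19.2
```

Emit:
drive_tool --linear '[[0,0,0],[0,1,0],[0,1,0],[0,1,0],[0,1,0]]' --rot '[[0,0,0],[0,0,0],[0,0,0],[0,0,0],[0,0,0]]' --fingers 43

```text
t: 23.9
eef_pos: [0.4707, 0.2373, 0.1187]
ee_rot: [-3.141, 0.001, 3.065]
contact_force: [-1.9, -1.7, 10.3]
opening: 0.0455
grip_force: 19.0
```

Stalled at 45.5 mm, so the lug is home. Raising the squeeze to 29 N.

Emit:
drive_tool --linear '[[0,0,0],[0,0,0],[0,0,0],[0,0,0],[0,0,0]]' --rot '[[0,0,0],[0,0,0],[0,0,0],[0,0,0],[0,0,0]]' --fingers 36 --newtons 25

```text
t: 24.4
eef_pos: [0.4707, 0.238, 0.1189]
ee_rot: [3.141, 0.001, 3.065]
contact_force: [-2.7, -0.0, 11.0]
opening: 0.0443
grip_force: 23.7
```

Emit:
drive_tool --linear '[[0,0.5,0],[0,0.5,0],[0,0.5,0],[0,0.5,0],[0,0.5,0]]' --rot '[[0,0,0],[0,0,0],[0,0,0],[0,0,0],[0,0,0]]' --newtons 29

```text
t: 24.9
eef_pos: [0.471, 0.2409, 0.1196]
ee_rot: [3.138, 0.002, 3.066]
contact_force: [-3.6, 5.3, 14.9]
opening: 0.0389
grip_force: 27.3
```

Run:
```python
from h import *
goal([.471,.2331,.119],3.06)
b=snapshot("top")
cv2.imwrite("pics/n7.png",cv2.resize(b[195:285,188:308,::-1],(640,480),interpolation=cv2.INTER_CUBIC))
```

```text
t 24.9 p [0.471  0.2409 0.1196] rpy [3.138e+00 2.000e-03 3.066e+00] lin mm [-0.6 -7.8  0.5] rot u [0.029 0.015 0.044] F [-3.6  5.3 14.9] open 38.9 grip 27.3 j [-0.57  0.48  0.08  1.91 -0.06  0.75  1.04]
```

View pics/n7.png

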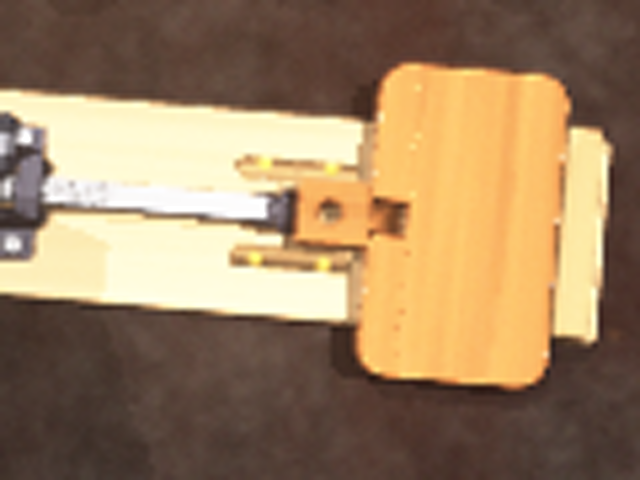

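The lug body meets the board's edge (crop x≈370), straight, with the pad against it. The trigger crept near its stop, so I'll let it settle and read again.

Emit:
drive_tool --linear '[[0,0.5,0],[0,0.5,0],[0,0.5,0],[0,0.5,0],[0,0.5,0]]' --rot '[[0,0,0],[0,0,0],[0,0,0],[0,0,0],[0,0,0]]'

```text
t: 25.45
eef_pos: [0.471, 0.241, 0.1196]
ee_rot: [3.138, 0.002, 3.066]
contact_force: [-4.9, 2.9, 15.8]
opening: 0.0387
grip_force: 27.2
```

Emit:
drive_tool --linear '[[0,-2,0],[0,-4,0.5],[0,-5.5,0.5],[0,-5.5,0.5],[0,-5.5,0.5]]' --rot '[[0,0,0],[0,0,0],[0,0,0],[0,0,0],[0,0,0]]' --fingers 60 --newtons 20

```text
t: 25.95
eef_pos: [0.4702, 0.2329, 0.1171]
ee_rot: [-3.141, -0.0, 3.063]
contact_force: [-0.0, -0.5, 0.2]
opening: 0.0599
grip_force: 0.0
```

Emit:
drive_tool --linear '[[0,0,0],[0,1,0],[0,2,-0.5],[0,3,-0.5],[0,3,-0.5]]' --rot '[[0,0,0],[0,0,0],[0,0,0],[0,0,0],[0,0,0]]' --fingers 45

```text
t: 26.45
eef_pos: [0.4704, 0.2352, 0.118]
ee_rot: [-3.14, -0.0, 3.064]
contact_force: [-0.7, -2.3, 6.5]
opening: 0.05
grip_force: 19.8
```

Emit:
drive_tool --linear '[[0,0,0],[0,0,0],[0,0,0],[0,0,0],[0,0,0]]' --rot '[[0,0,0],[0,0,0],[0,0,0],[0,0,0],[0,0,0]]' --fingers 40

```text
t: 26.95
eef_pos: [0.4704, 0.2352, 0.118]
ee_rot: [-3.14, -0.0, 3.064]
contact_force: [-0.9, -1.8, 5.5]
opening: 0.0497
grip_force: 19.8
```

Emit:
drive_tool --linear '[[0,0,0],[0,0,0],[0,0,0],[0,0,0],[0,0,0]]' --rot '[[0,0,0],[0,0,0],[0,0,0],[0,0,0],[0,0,0]]' --fingers 36 --newtons 25

```text
t: 27.45
eef_pos: [0.4704, 0.2357, 0.1181]
ee_rot: [-3.141, 0.0, 3.064]
contact_force: [-0.8, -1.0, 7.8]
opening: 0.0491
grip_force: 24.6
```

Emit:
drive_tool --linear '[[0,0,0],[0,0,0],[0,0,0],[0,0,0],[0,0,0]]' --rot '[[0,0,0],[0,0,0],[0,0,0],[0,0,0],[0,0,0]]' --newtons 29

```text
t: 27.95
eef_pos: [0.4705, 0.2359, 0.1182]
ee_rot: [-3.141, 0.0, 3.064]
contact_force: [-1.5, -0.5, 8.1]
opening: 0.0484
grip_force: 28.6
```

Emit:
drive_tool --linear '[[0,0,0],[0,0,0],[0,0,0],[0,0,0],[0,0,0]]' --rot '[[0,0,0],[0,0,0],[0,0,0],[0,0,0],[0,0,0]]'

```text
t: 28.45
eef_pos: [0.4705, 0.2359, 0.1182]
ee_rot: [-3.141, 0.0, 3.064]
contact_force: [-1.3, -0.3, 7.2]
opening: 0.0485
grip_force: 28.6
```

```bash
python3 -c "
from bench import sign_off
print(sign_off())"
```

```text
the job is handed in; nothing more can be done
None
```

I handed the job in with the narrow-tongue lug pressed home against the board's edge and the trigger held at about 28.6 N of squeeze; by the given formula that is roughly 24 N at the pad. The verdict was not shown.

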